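Make up two sampling kits at the lab bench

ROBOT

A 6-joint arm with a two-finger parallel gripper is mounted at the origin on the work surface. World frame = base frame: x ahead of the robot, y to its left, z up, the work surface at z = 0. Lengths are in mm, angles in rad, forces in N, time in s.
With the tool pointing down it reaches from about 350 to 925 mm from the base axis. Payload 6.4 kg.
Tool frame: the origin (TCP) lies at the very end of the fingers, on their centre line; the grasp point (between the pads) lies 19 mm behind it; z points along the fingers, x is the direction in which the jaws open and shut, and the axes are right-handed (so a half turn about z gives the same grasp; the last joint's range is limited). The gripper opens to 94 mm and grips with 3 to 60 N. Pads are 16 mm wide; open, the fingers measure 119 mm over their backs; the gripper's body (75 mm by 177 mm) begins 78 mm behind the grasp point.
Start: joints at [-1.372, 0.245, 1.558, -0, 1.339, -0.174], TCP at [236.751, -605.362, 205.455] pointing down, gripper open.
Joint ranges: [-3.13, 3.13], [-1.02, 2.26], [0.13, 2.54], [-0.95, 4.09], [0.21, 2.88], [-2.74, 2.74]. Speed limits (rad/s): [2.57, 2.57, 3.14, 3.14, 3.14, 3.14].

INTERFACE

Orientations are given as a rotation vector (axis times angle).
In Python, from plant import bot gives the robot as it stands. The module is installed in compiled form; this text tells all that it offers.
- The arm moves only by the shell command python3 -m creep 'ROWS'. ROWS is JSON, a list that holds one entry, the list of rows, each a list of 5 numbers: the finger opening in cm, from 0 to 9.4, then the shift along the tool's x, y, z in cm, then the turn about the tool's z in rad. A call has 1 to 20 rows; each row shifts and turns the commanded pose from where the row before left it, along the tool's axes as they then stand; what a row does not reach is not made up. A row lasts 1/8 s, in which the tool goes at most 62.5 mm and 10.7 degrees, less where a joint would pass 70% of its speed; a pose out of reach is approached as far as the arm can. A call is refused whole if a number of a shift passes 6.25 or a number of a turn 0.188, either way. A call with a gripper value outside its range is refused whole. The fingers move at their own pace and stop on an object; the grip force is fixed at half the most. Time passes only in rows, so rows that do not move let the fingers close. It gives the time, the measured TCP pose, the force and the opening at its end, in the units of the state.
- bot.sense(): the state, without advancing time (a new reading comes with each control period).
- bot.read_camera(name): name is "side" or "top" or "wrist"; returns a dict with "img" (400x640x3 uint8, blue, green, red), "fx", "fy", "cx", "cy" (pixels), "R" (3x3) and "t" (3): a world point X has camera coordinates R X + t. Camera axes: x right, y down, z forward; pixel columns grow to the right and rows downward; lengths in mm; the calibration is good to about 2 mm. A picture is of the moment at which its call begins. There is no depth.
- bot.hand_in(): hands the job in, once; it reports no verdict.
The state is a dict: "time": time; "joint_pos": joint angles; "joint_velocities": joint speeds; "joint_efforts": joint torques, N m; "tool_pos": TCP position; "tool_rot": TCP orientation; "contact_force": force on the tool from outside, world axes, zero at the start; "ft_torque": the same for the moment, N m; "width": finger opening in mm.
Only numpy, scipy, OpenCV 4.12 (cv2) and the standard library are available. Lean on these libraries where they do the work, as an engineer would, in place of code of your own. Each camera call takes 0.05 s, during which the arm holds its last target.

TASK

Make up the two sampling kits. On the blue tray, lay the bottom orange slide case, drawn out through the magazine's front slot, flat and square on the white rectangle, and stand the amber bottle on the white disc; on the red tray, stand the jar with the yellow lid on the yellow disc and the aluminium tin on the black disc. Leave the other two slide cases in the magazine and the green bottle where it is, and let go of everything.

Things in the scene. Friction and masses are not known exactly. Their poses are not given: they have to be found in the camera images.
- case_mid (a point): centre of the bottom slide case: flat orange box, pale panel on top, 96 (its x) x 44 (y) x 8 mm (z up), 35 g, loose. Starts lowest in the magazine, underside 30 mm above the table, its -x end sticking 33 mm out of the front slot with open space beneath: pinch it there across the 44 mm. A light pull along -x slides it out; clear of the magazine after about 65 mm
- case_top_mid (a point): centre of the topmost of three identical slide cases (96 x 44 x 8 mm); at the start it lies 16 mm above the bottom case's level, wholly inside the magazine. It and the hidden middle case drop by one thickness when the bottom one is out, and must stay in the magazine, lying flat
- magazine: fixed grey open-topped magazine, 106 (x) x 55 (y) x 60 mm high, origin under its centre on the table. Floor 30 mm up; x points from the front slot to the closed back, cases leave towards -x. Front face 52.5 mm from the origin; the slot is 11 mm high, below two corner lips. The cases lie along its x axis
- tray_blue: fixed blue tray 130 (x) x 200 (y) mm, origin at the centre of its underside, upper face 6 mm above the table; rims 4 mm higher along the edges at x = +-63 mm only. White rectangle for the slide case (106 along x, 54 along y) at x = 0, y = -47 mm in the tray's frame; white disc of 54 mm diameter for the amber bottle at x = 0, y = +47 mm
- tray_red: fixed red kit tray of the same shape and size as the blue one, origin at the centre of its underside, upper face 6 mm up. Yellow disc of 60 mm diameter (place of the jar) at x = 0, y = +47 mm in the tray's frame; black disc of 64 mm diameter (place of the tin) at x = 0, y = -47 mm
- amber_mid (a point): amber glass bottle with white cap, loose, upright, 40 mm diameter, 85 mm tall, about 110 g; point half-way up (42.5 mm above its underside), where it is still fully 40 mm wide; z axis up
- jar_mid (a point): white plastic jar with yellow lid, loose, upright, about 46 mm diameter, 56 mm tall, about 80 g; point half-way up (28 mm above its underside); z axis up
- tin_mid (a point): plain aluminium sample tin, loose, upright, 50 mm diameter, 46 mm tall, about 90 g; point half-way up (23 mm above its underside); z axis up
- green_mid (a point): green glass bottle with white cap, 40 mm diameter, 85 mm tall, standing loose among the stock; belongs to no kit and is to be left alone; point half-way up; z axis up
Not all that is in view belongs to the job. What is shaped like the magazine but purple is not meant.

How it is judged (in metres and radians):
At the end, for the whole second after the job is handed in: Case flat on the white rectangle (12 mm each way, 0.2 rad); amber bottle, jar and tin upright on their discs (12 mm along each tray axis); all at rest on the trays. Other two cases flat in the magazine, one thickness lower; green bottle upright within 20 mm of its start (x of case_mid in the frame of tray_blue between -0.012 and 0.012 m and y of case_mid in the frame of tray_blue between -0.059 and -0.035 m and z of case_mid in the frame of tray_blue between 0.006 and 0.014 m and angle between each of case_mid, amber_mid, jar_mid, tin_mid, green_mid's own z axis and vertical below 0.1 rad and angle between the x axis of case_mid and the x axis of tray_blue, either way round below 0.2 rad and x of amber_mid in the frame of tray_blue between -0.012 and 0.012 m and y of amber_mid in the frame of tray_blue between 0.035 and 0.059 m and z of amber_mid in the frame of tray_blue between 0.0445 and 0.0525 m and x of jar_mid in the frame of tray_red between -0.012 and 0.012 m and y of jar_mid in the frame of tray_red between 0.035 and 0.059 m and z of jar_mid in the frame of tray_red between 0.03 and 0.038 m and x of tin_mid in the frame of tray_red between -0.012 and 0.012 m and y of tin_mid in the frame of tray_red between -0.059 and -0.035 m and z of tin_mid in the frame of tray_red between 0.025 and 0.033 m and linear speed of each of case, amber, jar, tin below 0.02 m/s and angular speed of each of case, amber, jar, tin below 0.2 rad/s and z of case_top_mid in the frame of magazine between 0.038 and 0.046 m and angle between case_top_mid's own z axis and vertical below 0.06 rad and x of case_top_mid in the frame of magazine between -0.01 and 0.01 m and y of case_top_mid in the frame of magazine between -0.01 and 0.01 m and distance of green_mid from where it was at the start of the episode below 0.02 m); the robot touches nothing.
It fails at once if the green bottle is pushed 20 mm or more from its place or tipped (distance of green_mid from where it was at the start of the episode above 0.02 m or angle between green_mid's own z axis and vertical above 0.5 rad).
It fails at once if the top slide case is taken out of the magazine (z of case_top_mid in the frame of magazine above 0.07 m or x of case_top_mid in the frame of magazine below -0.03 m).
It also fails if it takes over 102 s, if anything falls off the work surface, if the arm or the gripper's body presses on something with over 40 N, if the wrist force passes 120 N, or if a joint passes its speed limit or range.

## Working session

There is one attempt and no reset: what is moved stays moved. The work goes in short steps, Python scripts to look and compute and a shell command to move; the robot and the scene stay as the last step left them, time stands still between calls to the robot, and variables do not carry over. Pictures are saved under pics/ and viewed, and the job is handed in when it is done.

```bash
mkdir -p pics; cat > h.py <<'E'
import numpy as np, cv2
from plant import bot
def ray(c,u,v):
    R=np.array(c["R"]);t=np.array(c["t"]).ravel()
    o=-R.T@t; d=R.T@np.array([(u-c["cx"])/c["fx"],(v-c["cy"])/c["fy"],1]); return o,d
def onz(c,u,v,z):
    o,d=ray(c,u,v); return o+d*(z-o[2])/d[2]
def proj(c,X):
    p=np.array(c["R"])@np.array(X,float)+np.array(c["t"]).ravel(); return c["fx"]*p[0]/p[2]+c["cx"],c["fy"]*p[1]/p[2]+c["cy"]
def snap(n,f):
    c=bot.read_camera(n); cv2.imwrite("pics/"+f+".png",c["img"]); 
    np.savez("pics/"+f+".npz",**c); return c
def load(f):
    d=np.load("pics/"+f+".npz"); return {k:(d[k] if d[k].ndim else float(d[k])) for k in d}
E
python3 - <<'E'
from h import *
for n in ["top","side","wrist"]:
    c=snap(n,n+"0"); print(n,c["fx"],c["cx"],c["cy"],-np.array(c["R"]).T@np.array(c["t"]).ravel())
print(bot.sense())
E
```

```text
top 494.7343858240202 323.25232766138146 201.12849750993894 [ 386.08506939   50.62627609 1285.99853791]
side 375.2352284869033 318.99862752691416 200.54244573915835 [442.27023143 852.60026632 568.39213671]
wrist 332.5492198709575 315.64188412693863 196.65759463160106 [ 305.87274864 -579.18458586  384.42491318]
{'time': 0.15, 'joint_pos': array([-1.37207228e+00,  2.45607155e-01,  1.55870830e+00,  2.16461062e-05,
        1.33869882e+00, -1.74101239e-01]), 'joint_velocities': array([ 0.00078352, -0.00254015, -0.0025152 ,  0.00051429, -0.00084756,
        0.00083197]), 'joint_efforts': array([ 2.40592323e-05, -4.16267073e+01, -3.14980567e+01,  6.84696506e-02,
        3.16217495e-02, -8.88361751e-05]), 'tool_pos': array([ 236.68182576, -604.89652152,  204.64205279]), 'tool_rot': array([-2.59382938e+00,  1.77068334e+00,  1.57473488e-03]), 'contact_force': array([-0.61511776, -0.56324868, -0.14634427]), 'ft_torque': array([0.02849271, 0.00790982, 0.05559585]), 'width': 94.10583774240627}
```

View pics/top0.png

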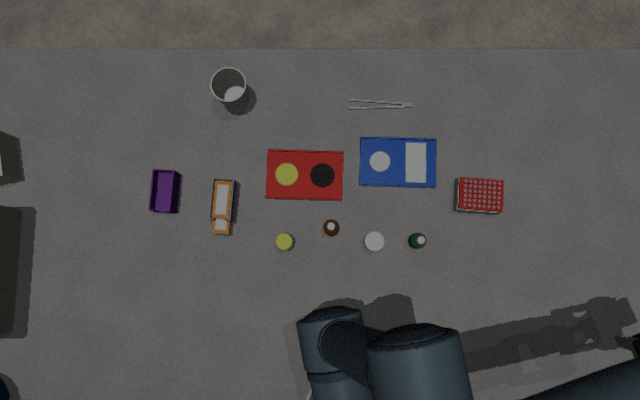

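View pics/side0.png

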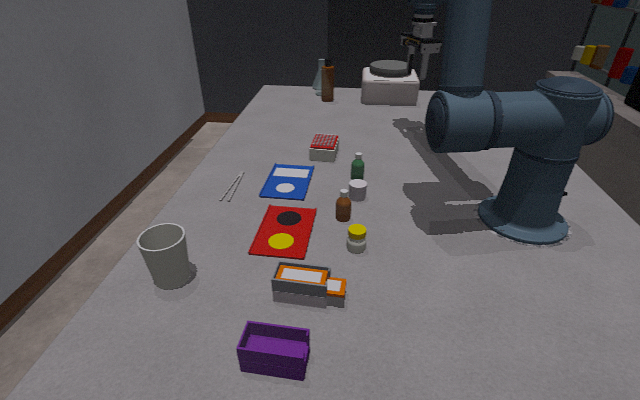

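View pics/wrist0.png

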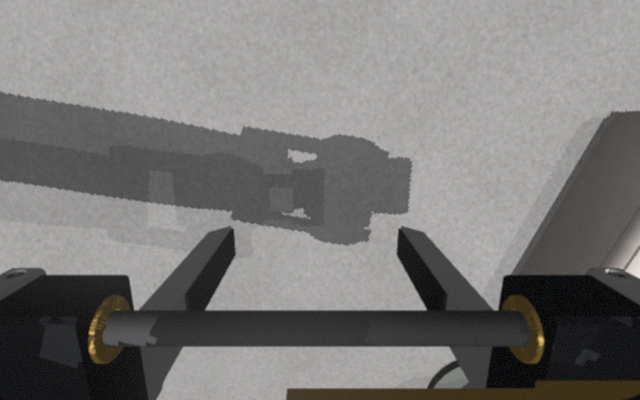

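```bash
python3 - <<'E'
from h import *
c=load("top0"); im=c["img"]; cr=im[120:270,140:520]
cv2.imwrite("pics/crop0.png",cv2.resize(cr,None,fx=2.1,fy=2.1,interpolation=cv2.INTER_CUBIC))
s=load("side0")
cv2.imwrite("pics/crop0s.png",cv2.resize(s["img"][140:390,220:390],None,fx=2.4,fy=2.4,interpolation=cv2.INTER_CUBIC))
hsv=cv2.cvtColor(im,cv2.COLOR_BGR2HSV)
def comps(m,amin,tag,z):
    n,l,st,ce=cv2.connectedComponentsWithStats(m.astype(np.uint8))
    for i in range(1,n):
        if st[i,4]>=amin:
            cnt=cv2.findContours((l==i).astype(np.uint8),0,1)[0][0]
            r=cv2.minAreaRect(cnt); p=onz(c,*ce[i],z); q=cv2.boxPoints(r); w=np.array([onz(c,*x,z)[:2] for x in q])
            hull=cv2.contourArea(cv2.convexHull(cnt)); 
            e=[np.linalg.norm(w[1]-w[0]),np.linalg.norm(w[2]-w[1])]
            d=w[1]-w[0] if e[0]>e[1] else w[2]-w[1]
            print(tag,st[i].tolist(),ce[i].round(1),"world",p.round(1),"box ctr",w.mean(0).round(1),"size",np.round(e,1),"ang(long)",round(np.degrees(np.arctan2(d[1],d[0])),1))
H,S,V=cv2.split(hsv)
reg=np.zeros_like(H);reg[120:270,140:520]=1;reg=reg>0
comps(reg&(H>100)&(H<125)&(S>120),200,"blue",6)
comps(reg&((H<6)|(H>174))&(S>150)&(V>80),200,"red",6)
comps(reg&(H>20)&(H<36)&(S>100)&(V>80),80,"yellow",6)
comps(reg&(H>20)&(H<36)&(S>100)&(V>80),80,"yellow@56",56)
comps(reg&(V<45),60,"black",6)
comps(reg&(V>140)&(S<60),20,"white6",6)
comps(reg&(V>140)&(S<60),20,"white85",85)
comps(reg&(V>140)&(S<60),20,"white46",46)
comps(reg&(H>5)&(H<20)&(S>150)&(V>120),30,"orange",54)
E
```

```text
blue [359, 137, 77, 51, 2445] [393.7 161.6] world [ 638.5 -112.8    6. ] box ctr [ 638.8 -122.8] size [130.1 200.7] ang(long) -91.3
red [266, 149, 77, 51, 2758] [304.1 174.6] world [602.4 121.8   6. ] box ctr [603.1 122. ] size [129.5 199.1] ang(long) -91.6
red [459, 178, 44, 34, 709] [480.3 194.6] world [ 552.9 -336.6    6. ] box ctr [ 553.9 -337.9] size [ 80.8 113.7] ang(long) -94.1
yellow [276, 163, 22, 22, 391] [286.4 173.7] world [604.4 168.4   6. ] box ctr [605.1 168. ] size [55.3 55.8] ang(long) -179.1
yellow [276, 233, 17, 17, 215] [283.8 241. ] world [428.2 172.    6. ] box ctr [428.4 171.4] size [40.  40.4] ang(long) -134.2
yellow@56 [276, 163, 22, 22, 391] [286.4 173.7] world [595.9 163.8  56. ] box ctr [596.6 163.5] size [53.2 53.6] ang(long) -179.1
yellow@56 [276, 233, 17, 17, 215] [283.8 241. ] world [426.6 167.3  56. ] box ctr [426.7 166.7] size [38.5 38.8] ang(long) -134.2
black [311, 164, 23, 23, 421] [321.9 174.9] world [601.9  75.1   6. ] box ctr [601.7  74.8] size [57.8 58.4] ang(long) -179.6
black [150, 171, 21, 38, 171] [154.6 188.2] world [563.6 514.    6. ] box ctr [567.1 513.4] size [108.6  39.4] ang(long) -21.4
black [170, 171, 11, 42, 299] [175.3 192.6] world [552.6 459.    6. ] box ctr [554.9 458.5] size [108.9  19.9] ang(long) -3.0
black [230, 180, 8, 47, 176] [233.8 202.3] world [527.9 304.4   6. ] box ctr [526.  303.9] size [121.   11.9] ang(long) -3.8
orange [212, 181, 19, 37, 175] [221.4 199. ] world [530.8 326.5  54. ] box ctr [530.7 326.7] size [92.1 39.9] ang(long) -3.7
orange [212, 221, 17, 13, 64] [219.8 228.7] world [456.  328.1  54. ] box ctr [460.3 327.9] size [27.8 40.1] ang(long) -93.6
```

View pics/crop0.png

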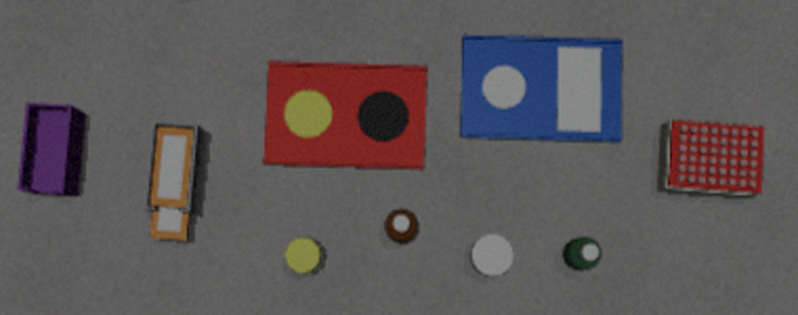

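View pics/crop0s.png

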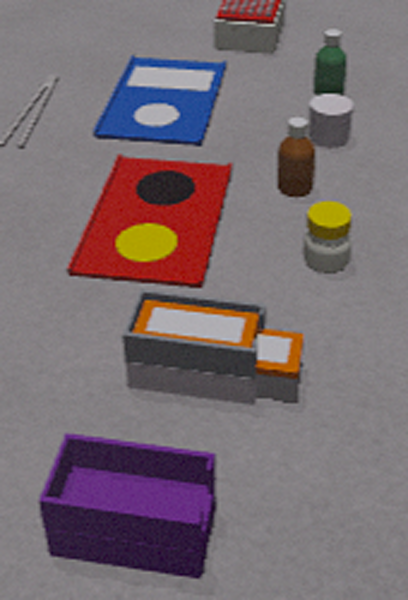

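```bash
python3 - <<'E'
from h import *
c=load("top0"); im=c["img"]; hsv=cv2.cvtColor(im,cv2.COLOR_BGR2HSV);H,S,V=cv2.split(hsv)
s=load("side0"); ims=s["img"]; Hs,Ss,Vs=cv2.split(cv2.cvtColor(ims,cv2.COLOR_BGR2HSV))
def comps(c,m,roi,tag,z,amin=15):
    x0,y0,x1,y1=roi; k=np.zeros(m.shape,np.uint8);k[y0:y1,x0:x1]=m[y0:y1,x0:x1]
    n,l,st,ce=cv2.connectedComponentsWithStats(k)
    i=1+np.argmax(st[1:,4])
    cnt=cv2.findContours((l==i).astype(np.uint8),0,1)[0][0]
    q=cv2.boxPoints(cv2.minAreaRect(cnt));w=np.array([onz(c,*x,z)[:2] for x in q])
    e=[np.linalg.norm(w[1]-w[0]),np.linalg.norm(w[2]-w[1])];d=w[1]-w[0] if e[0]>e[1] else w[2]-w[1]
    print(tag,st[i].tolist(),ce[i].round(1),"world",onz(c,*ce[i],z).round(1),"box",w.mean(0).round(1),np.round(e,1),round(np.degrees(np.arctan2(d[1],d[0])),1))
print(V[240,375],V[227,331],V[240,421],V[161,380])
W=(V>105)&(S<70)
comps(c,W,(360,140,398,185),"wdisc",6)
comps(c,W,(398,135,435,190),"wrect",6)
comps(c,W,(320,215,345,240),"ambercap",85)
comps(c,W,(360,228,390,255),"tin",46)
comps(c,W,(405,230,430,250),"greencap",85)
comps(c,W,(210,175,235,220),"toppanel",54)
comps(c,W,(210,217,235,240),"botpanel",38)
Y=(H>20)&(H<36)&(S>80)&(V>60)
comps(c,Y,(270,225,300,255),"lid",56)
O=(H>5)&(H<22)&(S>110)&(V>80)
comps(c,O|W,(205,170,235,219),"topcase",54)
comps(c,O|W,(205,220,235,240),"botcase",38)
# side cam
comps(s,((Vs>100)&(Ss<60)),(335,188,352,196),"s ambercap",85)
comps(s,((Vs>100)&(Ss<60)),(350,150,368,158),"s greencap",85)
comps(s,(Hs>20)&(Hs<36)&(Ss>80),(340,220,375,238),"s lid",56)
for cc,n in((c,'top'),(s,'side')):
  for X in ([428,167,0],[428,167,56]): print(n,np.round(proj(cc,X),1))
E
```

```text
133 137 134 140
wdisc [370, 151, 20, 21, 325] [379.5 161.1] world [639.6 -75.8   6. ] box [639.2 -76.4] [50.8 52.1] -135.6
wrect [405, 142, 22, 41, 806] [415.5 162.2] world [ 637.1 -169.8    6. ] box [ 637.8 -169.8] [107.1  52.8] -2.0
ambercap [327, 223, 8, 7, 43] [330.6 225.9] world [463.2  51.3  85. ] box [463.   51.5] [17.  14.6] -89.5
tin [365, 231, 20, 20, 316] [374.3 240.7] world [429.7 -58.1  46. ] box [430.2 -58.5] [47.5 47.3] -89.5
greencap [418, 236, 7, 8, 46] [420.8 239.7] world [ 431.8 -166.8   85. ] box [ 432.2 -167.3] [14.5 16.9] 179.2
toppanel [215, 184, 14, 31, 331] [221.5 199.2] world [530.4 326.3  54. ] box [530.6 326.2] [76.  27.8] -3.8
botpanel [215, 218, 12, 12, 117] [220.2 224.1] world [468.7 331.1  38. ] box [468.7 330.3] [28.6 27.1] -6.2
lid [276, 233, 17, 17, 229] [283.8 241. ] world [426.7 167.2  56. ] box [426.7 166.7] [39.8 39.6] -89.5
topcase [212, 180, 20, 39, 617] [221.5 199.1] world [530.6 326.2  54. ] box [530.5 326.4] [97.4 43.2] -3.7
botcase [211, 220, 19, 15, 226] [220.4 226.8] world [461.8 330.3  38. ] box [462.3 331.1] [35.2 44.9] -95.2
s ambercap [335, 188, 14, 8, 83] [340.5 190.7] world [472.   53.2  85. ] box [469.4  56.5] [32.7 33.4] 92.4
s greencap [350, 150, 18, 8, 125] [358.6 153.1] world [ 431.1 -167.9   85. ] box [ 431.4 -165.8] [51.4 48. ] -173.5
s lid [348, 224, 19, 14, 230] [356.6 230.7] world [427.9 174.4  56. ] box [427.  173.1] [41.5 48.4] 90.1
top [285.9 241.2]
top [283.9 240.5]
side [355.2 247.8]
side [356.6 228.7]
```

```bash
cat >> h.py <<'E'
from scipy.spatial.transform import Rotation as Ro
def plan(x,y,z,yaw=None):
    s=bot.sense(); R=Ro.from_rotvec(s["tool_rot"]).as_matrix(); p=np.array(s["tool_pos"])
    cy=np.degrees(np.arctan2(R[1,0],R[0,0]))
    sh=R.T@(np.array([x,y,z])-p)/10
    print("t",round(s["time"],2),"p",p.round(1),"yaw",cy.round(2),"tilt",np.degrees(np.arccos(-R[2,2])).round(2),"w",round(s["width"],1),"F",np.round(s["contact_force"],1))
    print("shift cm",sh.round(2),"n@4:",np.abs(sh).max()/4,"turn",None if yaw is None else round(-np.radians((yaw-cy+180)%360-180),3))
E
python3 -c "
from h import *
plan(480,-560,205,-93.7)"
```

```text
t 0.15 p [ 236.7 -604.9  204.6] yaw -68.64 tilt 0.08 w 94.1 F [-0.6 -0.6 -0.1]
shift cm [  4.68 -24.3   -0.04] n@4: 6.073912331541602 turn 0.437
```

```bash
python3 -m creep '[[[9.4,0.8,-4,0,0],[9.4,0.8,-4,0,0],[9.4,0.8,-4,0,0],[9.4,0.8,-4,0,0],[9.4,0.8,-4,0,0],[9.4,0.7,-4.3,0,0],[9.4,0,0,0,0.11],[9.4,0,0,0,0.11],[9.4,0,0,0,0.11],[9.4,0,0,0,0.107]]]'; python3 -c "
from h import *
plan(461.5,331,205,-93.7)"
```

```text
time: 1.4
tool_pos: [480.1, -560.4, 204.8]
tool_rot: [-2.145, 2.295, 0.002]
contact_force: [0.7, 0.2, -0.1]
width: 94.0
t 1.4 p [ 480.1 -560.4  204.8] yaw -93.88 tilt 0.06 w 94.0 F [ 0.7  0.2 -0.1]
shift cm [-8.881e+01  7.880e+00  6.000e-02] n@4: 22.2017418550652 turn -0.003
```

```bash
python3 -m creep '[[[9.4,-4.5,0.4,0,0],[9.4,-4.5,0.4,0,0],[9.4,-4.5,0.4,0,0],[9.4,-4.5,0.4,0,0],[9.4,-4.5,0.4,0,0],[9.4,-4.5,0.4,0,0],[9.4,-4.5,0.4,0,0],[9.4,-4.5,0.4,0,0],[9.4,-4.5,0.4,0,0],[9.4,-4.5,0.4,0,0],[9.4,-4.5,0.4,0,0],[9.4,-4.5,0.4,0,0],[9.4,-4.5,0.4,0,0],[9.4,-4.5,0.4,0,0],[9.4,-4.5,0.4,0,0],[9.4,-4.5,0.4,0,0],[9.4,-4.5,0.4,0,0],[9.4,-4.5,0.4,0,0],[9.4,-4,0.35,0,0],[9.4,-3.8,0.33,0,0]]]'; python3 -c "
from h import *
plan(461.5,331,205,-93.7)
snap('wrist','w1');snap('side','s1')"
```

```text
time: 3.9
tool_pos: [458.1, 332.0, 205.2]
tool_rot: [2.149, -2.291, -0.0]
contact_force: [-0.2, -0.0, -0.6]
width: 94.2
t 3.9 p [458.1 332.  205.2] yaw -93.65 tilt 0.03 w 94.2 F [-0.2 -0.  -0.6]
shift cm [ 0.08 -0.35  0.02] n@4: 0.08706910859822367 turn 0.001
```

View pics/w1.png

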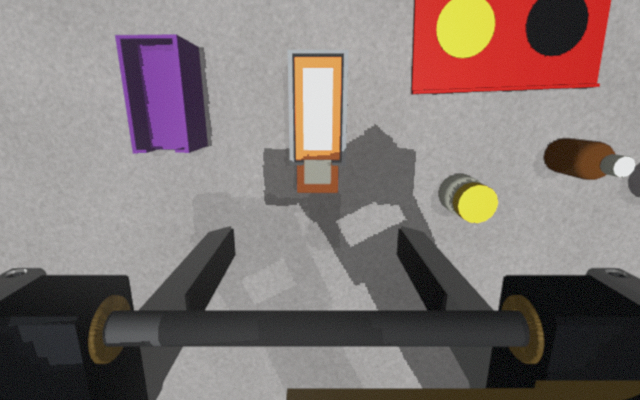

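```bash
python3 -c "
from h import *
c=load('w1')
for n,u,v,z in [('bl',297,192,38),('br',338.5,192,38),('tL',293,54,54),('tR',342.5,55,54),('tBL',295,160,54),('tBR',341,160,54),('jar',477,203,56)]: print(n,onz(c,u,v,z).round(1))
H,S,V=cv2.split(cv2.cvtColor(c['img'],cv2.COLOR_BGR2HSV))
m=((H>5)&(H<22)&(S>110)).astype(np.uint8); print(np.where(m[180:192,240:400].sum(0)>5)[0][[0,-1]]+240, np.where(m[150:220,300:335].sum(1)>10)[0][[0,-1]]+150)
"
```

```text
bl [447.3 352.1  38. ]
br [444.6 307.6  38. ]
tL [582.6 344.5  54. ]
tR [578.9 298.9  54. ]
tBL [484.3 350.4  54. ]
tBR [481.4 304.4  54. ]
jar [428.7 167.   56. ]
[297 337] [151 192]
```

```bash
python3 -m creep '[[[9.4,0.18,-0.34,2,0],[9.4,0,0,4,0],[9.4,0,0,4,0],[9.4,0,0,2.5,0],[9.4,0,0,2,0],[9.4,0,0,1.5,0],[9.4,0,0,1,0],[9.4,0,0,0.4,0],[9.4,0,0,0,0],[9.4,0,0,0,0]]]'; python3 -c "
from h import *
plan(461.5,330,31,-93.7)
snap('side','s2');c=snap('wrist','w2')
cv2.imwrite('pics/s2c.png',cv2.resize(load('s2')['img'][200:330,240:420],None,fx=4,fy=4))"
```

```text
time: 5.25
tool_pos: [462.3, 328.9, 32.2]
tool_rot: [-2.148, 2.29, -0.001]
contact_force: [0.3, -0.2, -0.4]
width: 93.6
t 5.25 p [462.3 328.9  32.2] yaw -93.67 tilt 0.08 w 93.6 F [ 0.3 -0.2 -0.4]
shift cm [-0.11  0.09  0.12] n@4: 0.029922873905343685 turn 0.001
```

View pics/s2c.png

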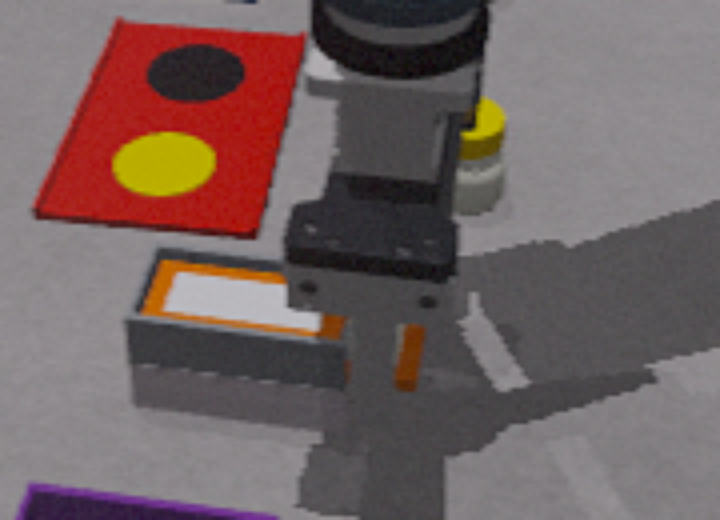

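View pics/w2.png

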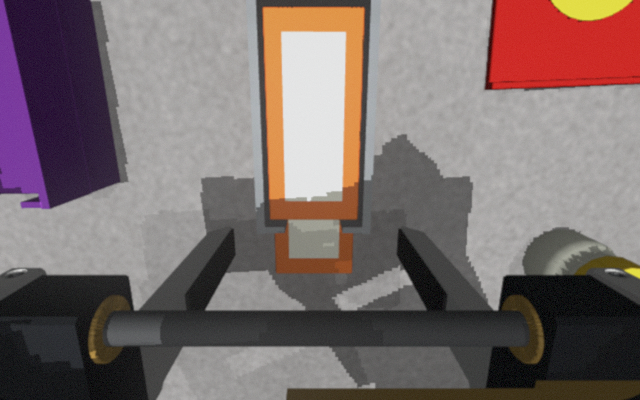

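```bash
python3 -m creep '[[[9.4,-0.1,0,0.1,0],[6,0,0,0,0],[6,0,0,0,0],[4.2,0,0,0,0],[4.2,0,0,0,0],[4,0,0,0,0],[4,0,0,0,0],[4,0,0,0,0]]]'; python3 -c "
from h import *
plan(461.5,330,31,-93.7)
c=snap('wrist','w3')"
```

```text
time: 6.35
tool_pos: [461.9, 329.6, 30.5]
tool_rot: [-2.149, 2.292, -0.0]
contact_force: [0.4, -0.4, -0.0]
width: 43.4
t 6.35 p [461.9 329.6  30.5] yaw -93.68 tilt 0.0 w 43.4 F [ 0.4 -0.4 -0. ]
shift cm [-0.04  0.04 -0.05] n@4: 0.012943719416885704 turn 0.0
```

View pics/w3.png

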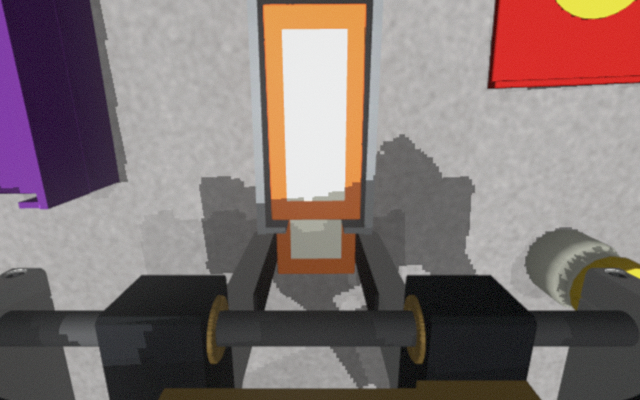

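```bash
python3 -m creep '[[[3.8,0,0,0,0],[3.8,0,0.5,0,0],[3.8,0,0.5,0,0],[3.8,0,1,0,0],[3.8,0,0,0,0]]]'; python3 -c "
from h import *
plan(461.5,330,31,-93.7)
c=snap('wrist','w4')"
```

```text
time: 7.02
tool_pos: [440.6, 330.9, 30.4]
tool_rot: [2.149, -2.29, -0.001]
contact_force: [-0.9, -0.7, 0.8]
width: 43.7
t 7.03 p [440.6 330.9  30.4] yaw -93.65 tilt 0.08 w 43.7 F [-0.9 -0.7  0.8]
shift cm [-0.04 -2.09 -0.06] n@4: 0.5218850874150449 turn 0.001
```

View pics/w4.png

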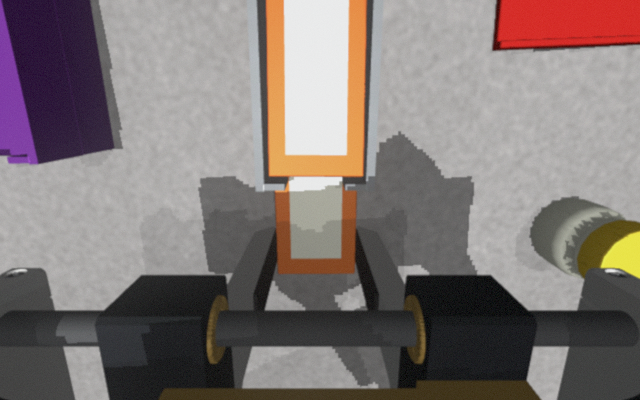

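Case slides out without slipping in the jaws (front edge stays at row ~272). Continue.

```bash
python3 -m creep '[[[3.8,0,1,0,0],[3.8,0,1,0,0],[3.8,0,1,0,0],[3.8,0,1,0,0],[3.8,0,1,0,0],[3.8,0,0.8,0,0],[3.8,0,0,0,0],[3.8,0,0,0,0]]]'; python3 -c "
from h import *
plan(461.5,330,31,-93.7)
c=snap('wrist','w5');snap('side','s5')
cv2.imwrite('pics/s5c.png',cv2.resize(load('s5')['img'][200:330,240:420],None,fx=4,fy=4))"
```

```text
time: 8.07
tool_pos: [384.3, 334.7, 30.6]
tool_rot: [-2.149, 2.291, -0.0]
contact_force: [-0.1, -0.2, -0.5]
width: 43.7
t 8.07 p [384.3 334.7  30.6] yaw -93.68 tilt 0.02 w 43.7 F [-0.1 -0.2 -0.5]
shift cm [-0.03 -7.74 -0.04] n@4: 1.9346115786605593 turn 0.0
```

View pics/w5.png

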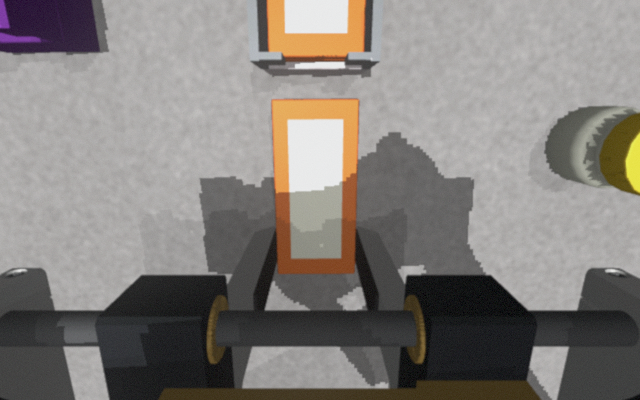

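View pics/s5c.png

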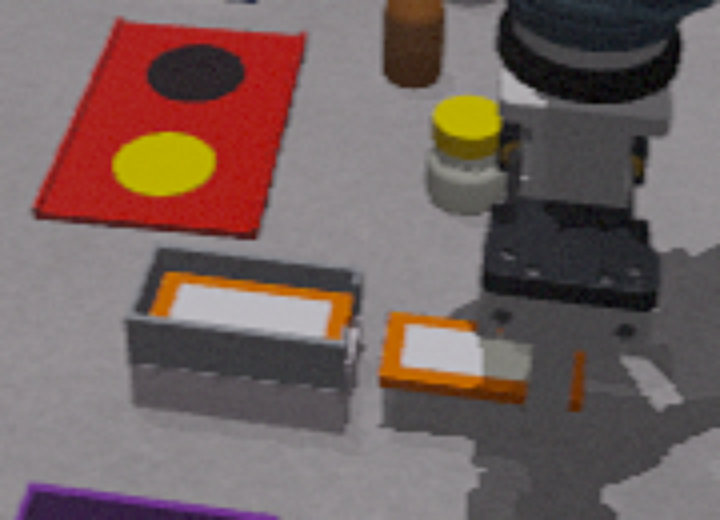

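```bash
python3 -c "
from h import *
c=load('w5');H,S,V=cv2.split(cv2.cvtColor(c['img'],cv2.COLOR_BGR2HSV))
q=[onz(c,u,v,38) for u,v in [(271.5,99),(358.5,99),(277,273),(355,273)]]
print(np.round(q,1),np.mean(q,0)); s=bot.sense()
a=(np.array(q[0])+q[1]-q[2]-q[3])/2;print(a,np.degrees(np.arctan2(a[1],a[0])))
plan(384,334.7,200)
"
```

```text
[[464.6 350.7  38. ]
 [461.9 307.5  38. ]
 [369.4 356.8  38. ]
 [366.7 312.3  38. ]] [415.66007067 331.82245354  38.        ]
[ 9.52013119e+01 -5.46256774e+00 -1.42108547e-14] -3.283980693082315
t 8.18 p [384.4 334.6  30.6] yaw -93.69 tilt 0.02 w 43.3 F [ 0.2 -0.1 -1.1]
shift cm [-1.000e-02  4.000e-02 -1.694e+01] n@4: 4.235435539678249 turn None
```

```bash
python3 -m creep '[[[3.8,0,0,-1,0],[3.8,0,0,-2,0],[3.8,0,0,-3,0],[3.8,0,0,-4,0],[3.8,0,0,-4,0],[3.8,0,0,-2,0],[3.8,0,0,0,-0.037]]]'; python3 -c "
from h import *
plan(606.1,-168.9,190,-91.6)
"
```

```text
time: 9.05
tool_pos: [385.3, 335.2, 193.0]
tool_rot: [-2.19, 2.246, -0.002]
contact_force: [-0.1, 0.7, -0.5]
width: 43.3
t 9.05 p [385.3 335.2 193. ] yaw -91.45 tilt 0.28 w 43.3 F [-0.1  0.7 -0.5]
shift cm [ 49.84 -23.34   0.27] n@4: 12.459445097696848 turn 0.003
```

```bash
python3 -m creep '[[[3.8,2,-0.94,0,0],[3.8,3.5,-1.64,0,0],[3.8,4,-1.87,0,0],[3.8,4,-1.87,0,0],[3.8,4,-1.87,0,0],[3.8,4,-1.87,0,0],[3.8,4,-1.87,0,0],[3.8,4,-1.87,0,0],[3.8,4,-1.87,0,0],[3.8,4,-1.87,0,0],[3.8,4,-1.87,0,0],[3.8,4,-1.87,0,0],[3.8,3,-1.4,0,0],[3.8,1.3,-0.6,0,0],[3.8,0,0,0,0],[3.8,0,0,0,0]]]'; python3 -c "
from h import *
plan(606.1,-168.9,25,-91.6)
c=snap('wrist','w6')
"
```

```text
time: 11.05
tool_pos: [602.7, -168.3, 190.0]
tool_rot: [2.192, -2.25, -0.002]
contact_force: [-0.7, -0.1, -0.1]
width: 43.7
t 11.05 p [ 602.7 -168.3  190. ] yaw -91.49 tilt 0.07 w 43.7 F [-0.7 -0.1 -0.1]
shift cm [ 0.06 -0.35 16.5 ] n@4: 4.125313465290571 turn 0.002
```

View pics/w6.png

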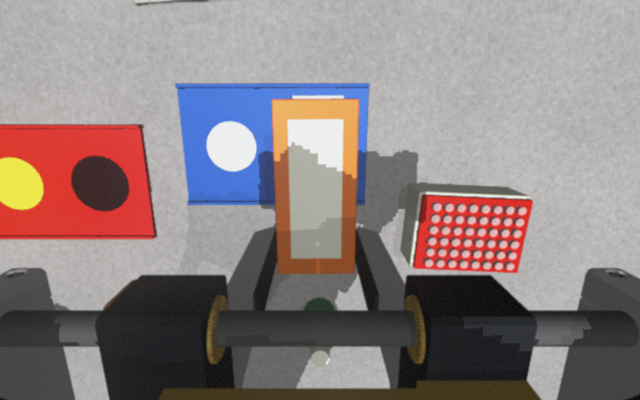

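```bash
python3 -m creep '[[[3.8,0.06,-0.35,2,0],[3.8,0,0,4,0],[3.8,0,0,4,0],[3.8,0,0,3.5,0],[3.8,0,0,2,0],[3.8,0,0,1,0],[3.8,0,0,0,0],[3.8,0,0,0,0]]]'; python3 -c "
from h import *
plan(606.1,-168.9,7.3,-91.6)
c=snap('wrist','w7')
"
```

```text
time: 12.1
tool_pos: [607.7, -170.7, 26.9]
tool_rot: [-2.19, 2.251, -0.004]
contact_force: [-0.1, 0.1, 0.1]
width: 43.1
t 12.1 p [ 607.7 -170.7   26.9] yaw -91.56 tilt 0.15 w 43.1 F [-0.1  0.1  0.1]
shift cm [-0.18  0.17  1.96] n@4: 0.4904604827467046 turn 0.001
```

View pics/w7.png

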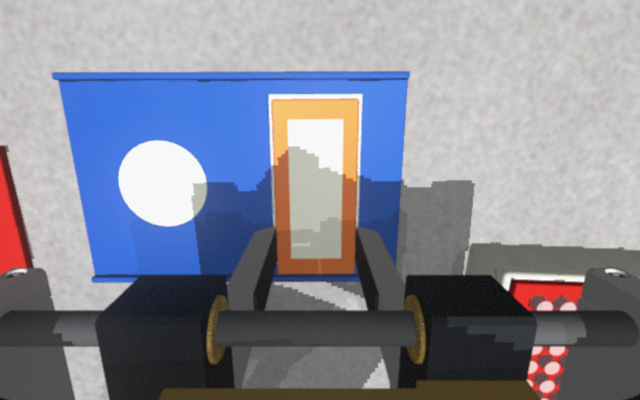

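```bash
python3 -c "
from h import *
c=load('w7')
zt=26.9+7.5
for n,u,v,z in [('rTL',269,94,6),('rTR',362,94,6),('cTL',272,99.5,zt),('cTR',359,99.5,zt),('cBL',277,275,zt),('cBR',355,275,zt),('rim far L',56,77,10),('rim near L',94,279,10),('disc',162,183,6)]: print(n,onz(c,u,v,z).round(1))
"
```

```text
rTL [ 691.2 -146.8    6. ]
rTR [ 689.8 -200.6    6. ]
cTL [ 687.2 -151.9   34.4]
cTR [ 686.1 -195.3   34.4]
cBL [ 590.9 -149.1   34.4]
cBR [ 589.7 -193.7   34.4]
rim far L [703.2 -28.6  10. ]
rim near L [578.2 -25.7  10. ]
disc [640.3 -77.4   6. ]
```

```bash
python3 -m creep '[[[3.8,-0.1,0.1,0.8,0],[3.8,0,0,0.6,0],[3.8,0,0,0.3,0],[3.8,0,0,0.2,0],[3.8,0,0,0,0],[3.8,0,0,0,0]]]'; python3 -c "
from h import *
plan(606.1,-168.9,7.3,-91.6)
"
```

```text
time: 12.9
tool_pos: [605.8, -169.3, 6.5]
tool_rot: [-2.191, 2.251, -0.001]
contact_force: [0.5, -0.4, 0.5]
width: 43.5
t 12.9 p [ 605.8 -169.3    6.5] yaw -91.56 tilt 0.02 w 43.5 F [ 0.5 -0.4  0.5]
shift cm [-0.04 -0.03 -0.08] n@4: 0.02012947079087904 turn 0.001
```

Practically touching. Release with a modest opening and rise.

```bash
python3 -m creep '[[[4.8,0,0,0,0],[5.4,0,0,0,0],[6,0,0,0,0],[6,0,0,0,0],[6,0,0,-0.5,0],[6,0,0,-2,0],[6,0,0,-4,0],[6,0,0,-4,0],[6,0,0,-4,0],[6,0,0,-4,0],[6,0,0,0,0]]]'; python3 -c "
from h import *
plan(463,51.4,190,0)
c=snap('wrist','w8')
"
```

```text
time: 14.28
tool_pos: [608.2, -170.4, 197.6]
tool_rot: [-2.189, 2.249, -0.015]
contact_force: [0.1, -0.5, -0.3]
width: 59.8
t 14.28 p [ 608.2 -170.4  197.6] yaw -91.55 tilt 0.58 w 59.8 F [ 0.1 -0.5 -0.3]
shift cm [-21.78  15.12   0.53] n@4: 5.44421291732736 turn -1.598
```

View pics/w8.png

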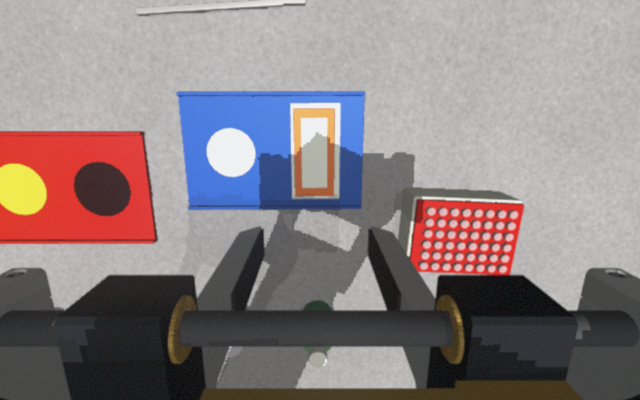

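```bash
python3 -m creep '[[[7,-2,1.4,0,0],[7,-4,2.78,0,0],[7,-4,2.78,0,0],[7,-4,2.78,0,0],[7,-4,2.78,0,0],[7,-3.78,2.6,0,0],[7,0,0,0,-0.16],[7,0,0,0,-0.16],[7,0,0,0,-0.16],[7,0,0,0,-0.16],[7,0,0,0,-0.16],[7,0,0,0,-0.16],[7,0,0,0,-0.16],[7,0,0,0,-0.16],[7,0,0,0,-0.16],[7,0,0,0,-0.158],[7,0,0,0,0],[7,0,0,0,0]]]'; python3 -c "
from h import *
plan(463,51.4,23.5,0)
c=snap('wrist','w9');c=snap('top','t9')
"
```

```text
time: 16.58
tool_pos: [460.0, 52.7, 190.7]
tool_rot: [-3.141, 0.004, 0.002]
contact_force: [1.0, 0.2, -0.6]
width: 70.3
t 16.57 p [460.   52.7 190.7] yaw -0.13 tilt 0.08 w 70.3 F [ 1.   0.2 -0.6]
shift cm [ 0.33  0.13 16.72] n@4: 4.18036365344565 turn -0.002
```

View pics/w9.png

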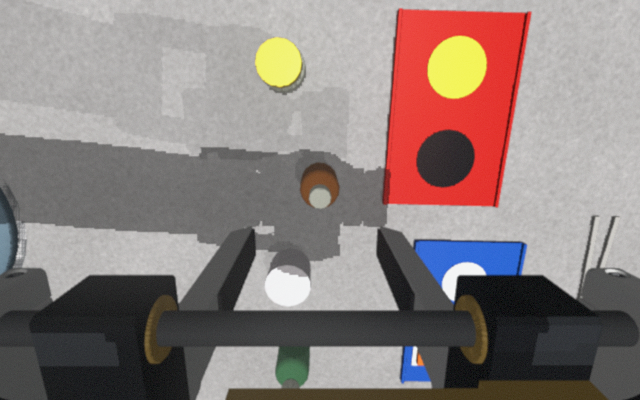

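View pics/t9.png

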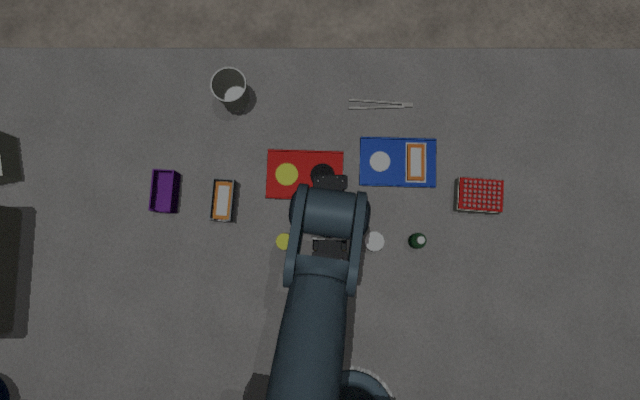

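```bash
python3 -c "
from h import *
c=load('w9')
H,S,V=cv2.split(cv2.cvtColor(c['img'],cv2.COLOR_BGR2HSV))
print('cap',onz(c,319.5,197,85).round(1),'jar',onz(c,278.5,61.5,56).round(1),'tin',onz(c,288,286,46).round(1),'green',onz(c,290,385,85).round(1))
for n,u,v in [('ydisc',457,67),('bdisc',445.5,158)]: print(n,onz(c,u,v,6).round(1))
"
```

```text
cap [463.8  50.4  85. ] jar [427.6 166.6  56. ] tin [430.2 -59.9  46. ] green [ 433.4 -152.5   85. ]
ydisc [605.8 167.7   6. ]
bdisc [603.3  73.8   6. ]
```

```bash
python3 -m creep '[[[7,0.33,0.17,2,0],[7,0,0,0,0],[7,0,0,4,0],[7,0,0,4,0],[7,0,0,3,0],[7,0,0,2,0],[7,0,0,1,0],[7,0,0,0.6,0],[7,0,0,0,0],[7,0,0,0,0],[5,0,0,0,0],[4,0,0,0,0],[3.4,0,0,0,0],[3.4,0,0,0,0],[3.4,0,0,0,0]]]'; python3 -c "
from h import *
plan(463,51.4,190,0)
c=snap('wrist','w10')
"
```

```text
time: 18.55
tool_pos: [463.8, 50.9, 25.5]
tool_rot: [3.142, -0.0, -0.0]
contact_force: [0.4, 0.4, 0.9]
width: 39.5
t 18.55 p [463.8  50.9  25.5] yaw -0.0 tilt 0.01 w 39.5 F [0.4 0.4 0.9]
shift cm [ -0.08  -0.05 -16.45] n@4: 4.111633399789602 turn -0.0
```

View pics/w10.png

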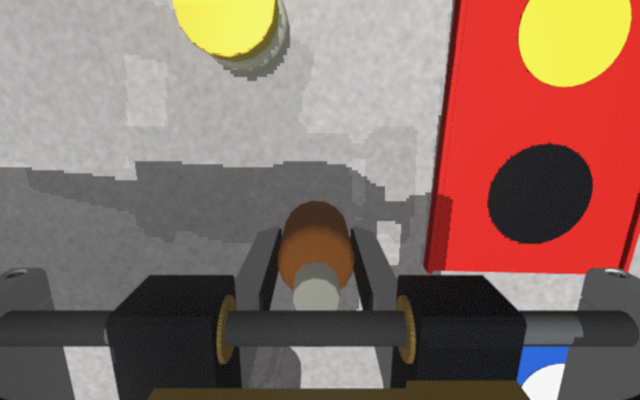

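```bash
python3 -m creep '[[[3.4,0,0,-1,0],[3.4,0,0,-3,0],[3.4,0,0,-4,0],[3.4,0,0,-3,0],[3.4,0,0,0,0]]]'; python3 -c "
from h import *
plan(639.5,-76,130,-1.5)
"
```

```text
time: 19.23
tool_pos: [465.7, 50.7, 138.1]
tool_rot: [3.141, 0.0, 0.01]
contact_force: [0.5, 0.1, -1.0]
width: 39.3
t 19.23 p [465.7  50.7 138.1] yaw 0.01 tilt 0.35 w 39.3 F [ 0.5  0.1 -1. ]
shift cm [17.37 12.67  0.93] n@4: 4.343240867437105 turn 0.026
```

```bash
python3 -m creep '[[[3.4,1.5,1.08,0,0],[3.4,3,2.17,0,0],[3.4,3.5,2.53,0,0],[3.4,3.5,2.53,0,0],[3.4,3,2.17,0,0],[3.4,2,1.44,0,0],[3.4,1.0,0.75,0,0.026],[3.4,0,0,0,0],[3.4,0,0,0,0],[3.4,0,0,0,0]]]'; python3 -c "
from h import *
plan(639.5,-76,32,-1.5)
snap('wrist','w11')
"
```

```text
time: 20.48
tool_pos: [638.3, -75.2, 135.4]
tool_rot: [-3.141, 0.04, 0.0]
contact_force: [0.2, 0.2, -1.4]
width: 39.5
t 20.48 p [638.3 -75.2 135.4] yaw -1.45 tilt 0.02 w 39.5 F [ 0.2  0.2 -1.4]
shift cm [ 0.13  0.08 10.34] n@4: 2.585340629419698 turn 0.001
```

```bash
python3 -m creep '[[[3.4,0.13,0.08,1.5,0],[3.4,0,0,3,0],[3.4,0,0,2.5,0],[3.4,0,0,1.5,0],[3.4,0,0,0.8,0],[3.4,0,0,0.4,0],[3.4,0,0,0.3,0],[3.4,0,0,0,0],[3.4,0,0,0,0]]]'; python3 -c "
from h import *
plan(639.5,-76,31.5,-1.5)
snap('wrist','w12');c=snap('side','s12')
cv2.imwrite('pics/s12c.png',cv2.resize(c['img'][110:260,220:400],None,fx=4,fy=4))
"
```

```text
time: 21.65
tool_pos: [640.4, -76.7, 36.0]
tool_rot: [3.141, -0.041, 0.001]
contact_force: [-0.9, -0.4, -1.2]
width: 39.3
t 21.65 p [640.4 -76.7  36. ] yaw -1.49 tilt 0.05 w 39.3 F [-0.9 -0.4 -1.2]
shift cm [-0.1  -0.07  0.45] n@4: 0.11274037606976783 turn 0.0
```

View pics/s12c.png

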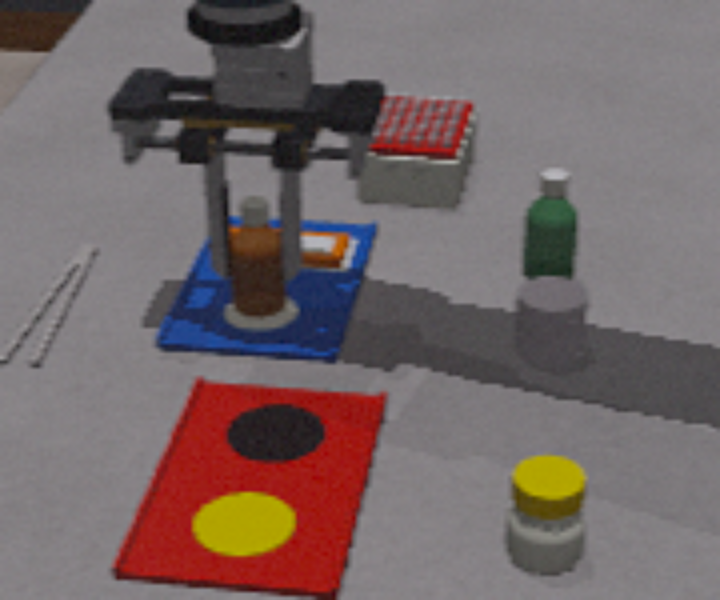

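View pics/w12.png

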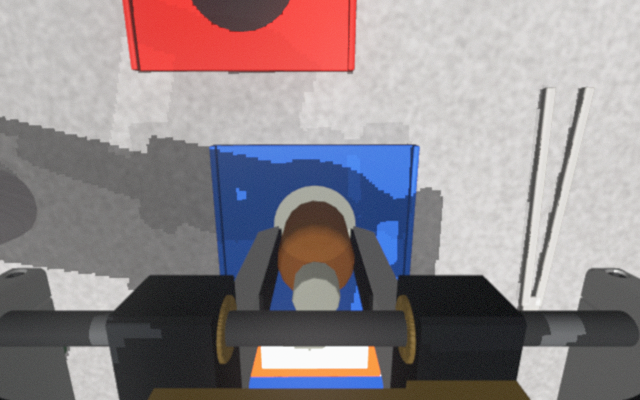

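Good, centred on the disc. Lower the last 4 mm and release.

```bash
python3 -m creep '[[[3.4,-0.05,-0.04,0.25,0],[3.4,0,0,0.15,0],[3.4,0,0,0,0],[3.4,0,0,0,0]]]'; python3 -c "
from h import *
plan(639.5,-76,31.5,-1.5)
"
```

```text
time: 22.25
tool_pos: [639.5, -76.2, 31.6]
tool_rot: [-3.141, 0.041, 0.0]
contact_force: [-0.8, 0.1, 2.0]
width: 39.8
t 22.25 p [639.5 -76.2  31.6] yaw -1.49 tilt 0.01 w 39.8 F [-0.8  0.1  2. ]
shift cm [-0.   -0.02  0.01] n@4: 0.005704784590514381 turn 0.0
```

```bash
python3 -m creep '[[[4.4,0,0,0,0],[5,0,0,0,0],[6,0,0,0,0],[7,0,0,0,0],[7,0,0,-1,0],[7,0,0,-3,0],[7,0,0,-4,0],[7,0,0,-4,0],[7,0,0,-3,0],[7,0,0,0,0]]]'; python3 -c "
from h import *
plan(427.2,167,160,0)
c=snap('wrist','w13');c=snap('side','s13')
cv2.imwrite('pics/s13c.png',cv2.resize(c['img'][110:260,220:400],None,fx=4,fy=4))
"
```

```text
time: 23.5
tool_pos: [641.5, -76.7, 185.3]
tool_rot: [3.139, -0.041, 0.01]
contact_force: [-0.3, 0.5, -0.3]
width: 70.1
t 23.5 p [641.5 -76.7 185.3] yaw -1.48 tilt 0.4 w 70.1 F [-0.3  0.5 -0.3]
shift cm [-22.07 -23.82   2.34] n@4: 5.953777114165637 turn -0.026
```

View pics/s13c.png

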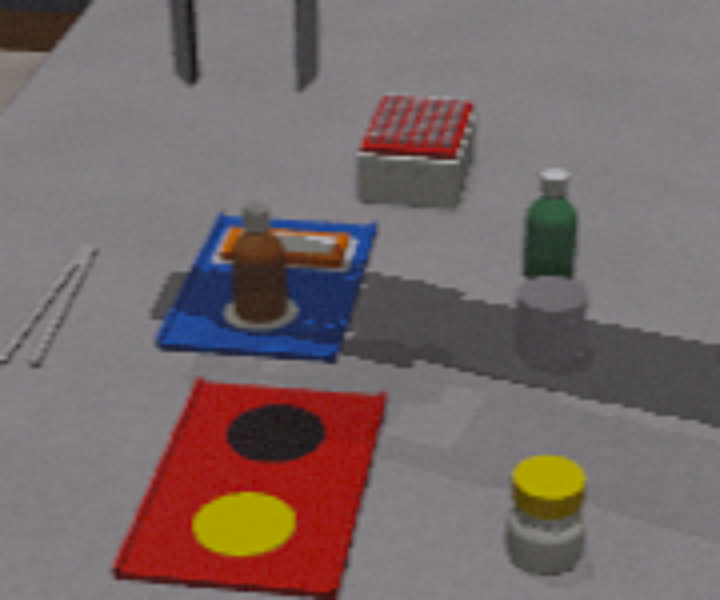

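```bash
python3 -m creep '[[[8,-2,-2.2,0,-0.026],[8,-3.5,-3.78,0,0],[8,-3.5,-3.78,0,0],[8,-3.5,-3.78,0,0],[8,-3.5,-3.78,0,0],[8,-3,-3.24,0,0],[8,-2,-2.16,1,0],[8,-0.9,-1,1,0],[8,0,0,0,0],[8,0,0,0,0],[8,0,0,0,0]]]'; python3 -c "
from h import *
plan(427.2,167,10,0)
c=snap('wrist','w14')
print(onz(c,316,200,56))
"
```

```text
time: 24.98
tool_pos: [422.0, 160.9, 161.8]
tool_rot: [3.142, -0.002, 0.001]
contact_force: [-0.7, -0.9, -0.6]
width: 79.5
t 24.98 p [422.  160.9 161.8] yaw -0.07 tilt 0.03 w 79.5 F [-0.7 -0.9 -0.6]
shift cm [ 0.51 -0.61 15.18] n@4: 3.7947142307304835 turn -0.001
[422.91615425 155.81270573  56.        ]
```

View pics/w14.png

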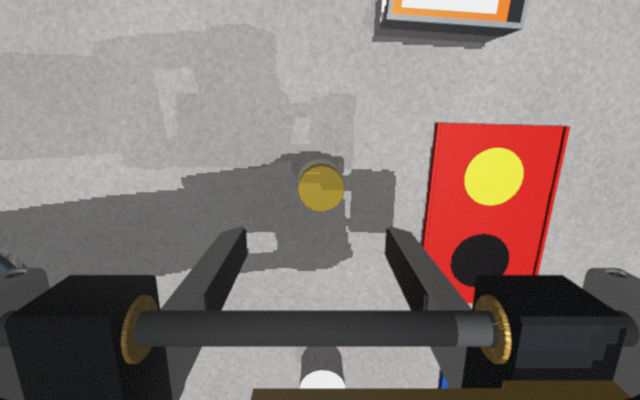

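```bash
python3 -c "
from h import *
c=load('w14')
print(onz(c,320.5,188,56), onz(c,320.5-22.5,188,56)-onz(c,320.5+22.5,188,56))
"; python3 -m creep '[[[8,0.51,-0.61,1.5,0],[8,0,0,0,0],[8,0,0,3,0],[8,0,0,3.5,0],[8,0,0,3,0],[8,0,0,2,0],[8,0,0,1.2,0],[8,0,0,0.7,0],[8,0,0,0,0],[8,0,0,0,0],[6,0,0,0,0],[4.6,0,0,0,0],[4,0,0,0,0],[3.9,0,0,0,0],[3.9,0,0,0,0]]]'; python3 -c "
from h import *
plan(604.8,168.2,10,-1.5)
c=snap('wrist','w15')
"
```

```text
[426.88174572 166.78908888  56.        ] [-3.97077525e+01  1.21839237e-02  0.00000000e+00]
time: 26.9
tool_pos: [426.3, 167.6, 12.5]
tool_rot: [-3.142, -0.0, -0.0]
contact_force: [0.0, -0.6, 1.5]
width: 45.2
t 26.9 p [426.3 167.6  12.5] yaw 0.0 tilt 0.0 w 45.2 F [ 0.  -0.6  1.5]
shift cm [17.85 -0.06  0.25] n@4: 4.462693256685509 turn 0.026
```

View pics/w15.png

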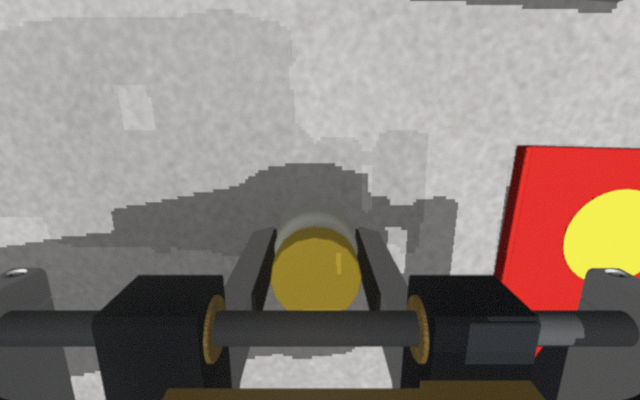

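```bash
python3 -m creep '[[[3.9,0,0,-1,0],[3.9,0,0,-3,0],[3.9,0,0,-3,0],[3.9,0,0,-1,0],[3.9,2,0,0,0.026],[3.9,3.5,0.1,0,0],[3.9,4,0.1,0,0],[3.9,4,0.1,0,0],[3.9,3,0.1,0,0],[3.9,1.35,0,0,0],[3.9,0,0,0,0],[3.9,0,0,0,0],[3.9,0,0,0,0]]]'; python3 -c "
from h import *
plan(604.8,168.2,19,-1.5)
c=snap('wrist','w16')
"
```

```text
time: 28.58
tool_pos: [603.6, 159.7, 92.4]
tool_rot: [3.141, -0.04, -0.001]
contact_force: [-0.2, 0.0, -1.3]
width: 45.2
t 28.57 p [603.6 159.7  92.4] yaw -1.47 tilt 0.03 w 45.2 F [-0.2  0.  -1.3]
shift cm [ 0.1  -0.86  7.34] n@4: 1.8344276327872495 turn 0.001
```

View pics/w16.png

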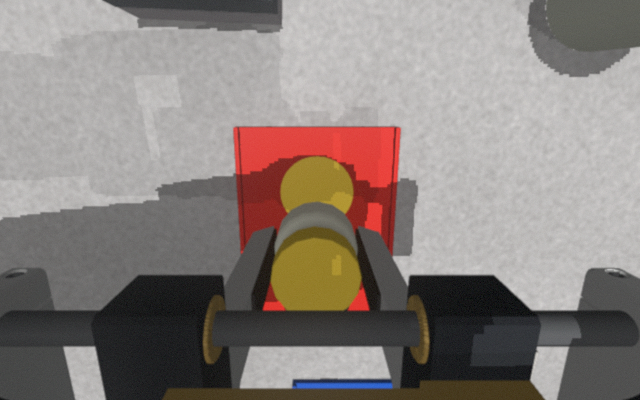

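```bash
python3 -m creep '[[[3.9,0.1,-0.86,0,0],[3.9,0,0,2,0],[3.9,0,0,2,0],[3.9,0,0,1.5,0],[3.9,0,0,0.8,0],[3.9,0,0,0.4,0],[3.9,0,0,0,0],[3.9,0,0,0,0]]]'; python3 -c "
from h import *
plan(604.8,168.2,18.5,-1.5)
c=snap('wrist','w17')
"
```

```text
time: 29.62
tool_pos: [606.4, 168.1, 26.2]
tool_rot: [-3.141, 0.041, -0.002]
contact_force: [0.3, -0.4, -0.8]
width: 44.9
t 29.62 p [606.4 168.1  26.2] yaw -1.49 tilt 0.08 w 44.9 F [ 0.3 -0.4 -0.8]
shift cm [-0.16 -0.01  0.77] n@4: 0.19187046219145942 turn 0.0
```

View pics/w17.png

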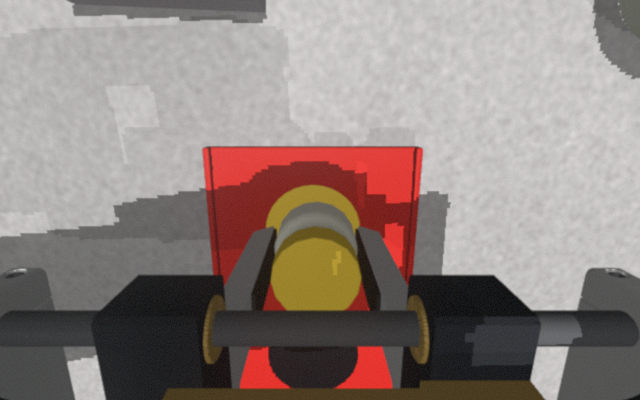

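```bash
python3 -m creep '[[[3.9,-0.1,0,0.4,0],[3.9,0,0,0.25,0],[3.9,0,0,0.08,0],[3.9,0,0,0,0],[3.9,0,0,0,0]]]'; python3 -c "
from h import *
plan(604.8,168.2,18.5,-1.5)
"
```

```text
time: 30.3
tool_pos: [604.7, 168.1, 18.5]
tool_rot: [3.141, -0.041, -0.001]
contact_force: [-4.4, -1.3, 5.8]
width: 44.8
t 30.3 p [604.7 168.1  18.5] yaw -1.49 tilt 0.03 w 44.8 F [-4.4 -1.3  5.8]
shift cm [ 0.01 -0.01  0.  ] n@4: 0.00313511806010455 turn 0.0
```

Firmly down (5.8 N). Release and go to the tin.

```bash
python3 -m creep '[[[5,0,0,0,0],[5.6,0,0,0,0],[6.4,0,0,0,0],[7.4,0,0,0,0],[7.4,0,0,-1,0],[8,0,0,-3,0],[8,0,0,-4,0],[8,0,0,-4,0],[8,0,0,-2,0],[8,0,0,0,0]]]'; python3 -c "
from h import *
plan(430,-58.8,155,0)
c=snap('side','s18')
cv2.imwrite('pics/s18c.png',cv2.resize(c['img'][110:260,220:400],None,fx=4,fy=4))
"
```

```text
time: 31.55
tool_pos: [605.8, 168.2, 159.8]
tool_rot: [-3.141, 0.041, -0.005]
contact_force: [-0.1, -0.4, -0.3]
width: 79.8
t 31.55 p [605.8 168.2 159.8] yaw -1.49 tilt 0.19 w 79.8 F [-0.1 -0.4 -0.3]
shift cm [-16.98  23.15   0.42] n@4: 5.786770605486189 turn -0.026
```

View pics/s18c.png

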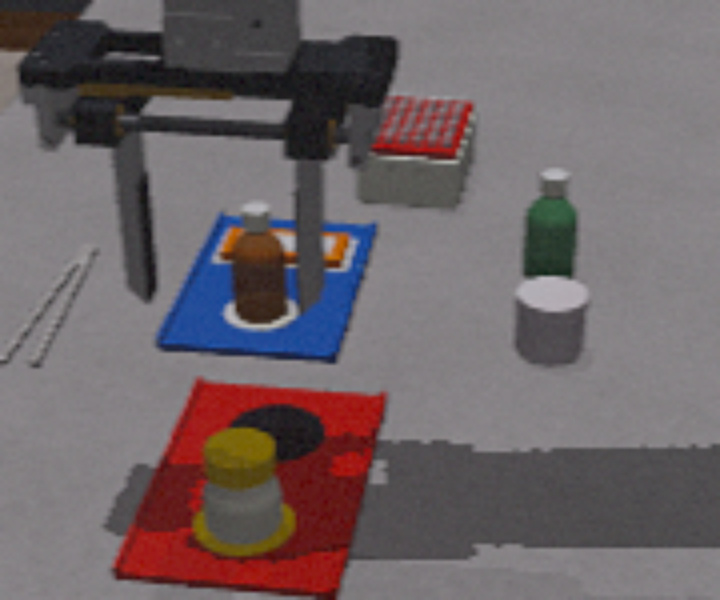

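```bash
python3 -m creep '[[[8.6,-1.6,2.18,0,-0.026],[8.6,-2.5,3.4,0,0],[8.6,-2.7,3.7,0,0],[8.6,-2.7,3.7,0,0],[8.6,-2.7,3.7,0,0],[8.6,-2.5,3.4,0,0],[8.6,-1.5,2.1,0,0],[8.6,-0.78,1.0,0.4,0],[8.6,0,0,0,0],[8.6,0,0,0,0],[8.6,0,0,0,0]]]'; python3 -c "
from h import *
plan(430,-58.8,6,0)
c=snap('wrist','w19')
m=cv2.inRange(c['img'],(105,105,105),(255,255,255))
"
```

```text
time: 32.98
tool_pos: [434.8, -62.7, 154.1]
tool_rot: [-3.141, -0.002, 0.0]
contact_force: [0.2, 0.2, -0.2]
width: 85.8
t 32.98 p [434.8 -62.7 154.1] yaw 0.07 tilt 0.01 w 85.8 F [ 0.2  0.2 -0.2]
shift cm [-0.48 -0.39 14.81] n@4: 3.7023502195313407 turn 0.001
```

View pics/w19.png

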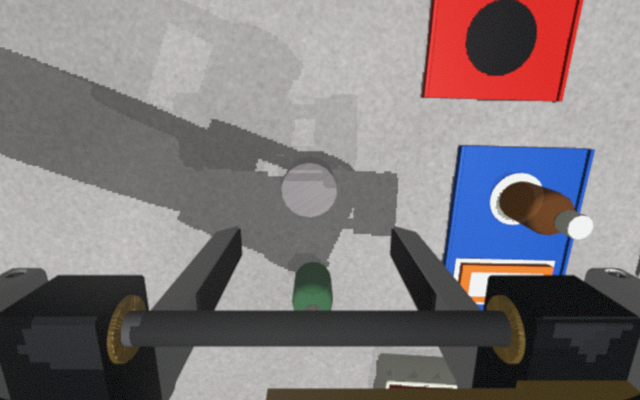

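```bash
python3 -c "
from h import *
c=load('w19')
print(onz(c,309,190,46), onz(c,281,190,46)-onz(c,337,190,46))
"; python3 -m creep '[[[8.6,-0.46,-0.35,1.5,0],[8.6,0,0,0,0],[8.6,0,0,3,0],[8.6,0,0,3.5,0],[8.6,0,0,3,0],[8.6,0,0,2,0],[8.6,0,0,1,0],[8.6,0,0,0.6,0],[8.6,0,0,0,0],[8.6,0,0,0,0]]]'; python3 -c "
from h import *
plan(430,-58.8,8,0)
c=snap('wrist','w20')
"
```

```text
[429.3882489  -59.21107457  46.        ] [-49.88527284  -0.11403493   0.        ]
time: 34.28
tool_pos: [430.5, -60.0, 8.9]
tool_rot: [3.141, 0.0, 0.002]
contact_force: [-0.1, 0.8, 0.1]
width: 86.1
t 34.27 p [430.5 -60.    8.9] yaw 0.0 tilt 0.08 w 86.1 F [-0.1  0.8  0.1]
shift cm [-0.05 -0.12  0.08] n@4: 0.03067910238264173 turn 0.0
```

View pics/w20.png

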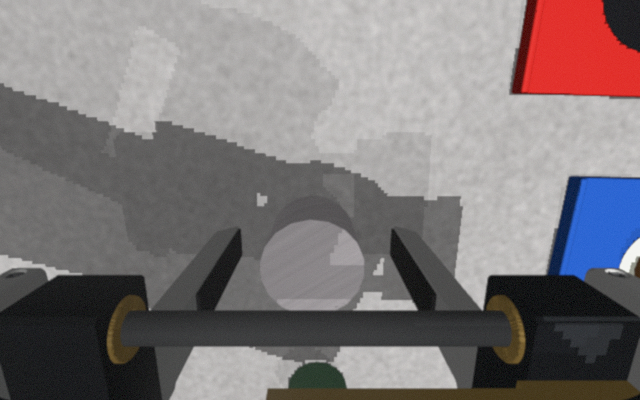

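```bash
python3 -m creep '[[[7,-0.05,-0.1,0,0],[6,0,0,0,0],[5,0,0,0,0],[4.4,0,0,0,0],[4.3,0,0,0,0],[4.3,0,0,0,0],[4.3,0,0,0,0],[4.3,0,0,-1,0],[4.3,0,0,-3,0],[4.3,0,0,-4,0],[4.3,0,0,-3,0],[4.3,0,0,-1.5,0],[4.3,0,0,0,0],[4.3,0,0,0,0]]]'; python3 -c "
from h import *
plan(601.8,75,130,-1.5)
c=snap('side','s21')
cv2.imwrite('pics/s21c.png',cv2.resize(c['img'][110:260,220:400],None,fx=4,fy=4))
"
```

```text
time: 36.08
tool_pos: [428.4, -58.5, 131.8]
tool_rot: [-3.141, 0.0, 0.004]
contact_force: [0.1, 0.8, -1.8]
width: 48.9
t 36.08 p [428.4 -58.5 131.8] yaw -0.0 tilt 0.14 w 48.9 F [ 0.1  0.8 -1.8]
shift cm [ 17.33 -13.35   0.16] n@4: 4.333691866836724 turn 0.026
```

View pics/s21c.png

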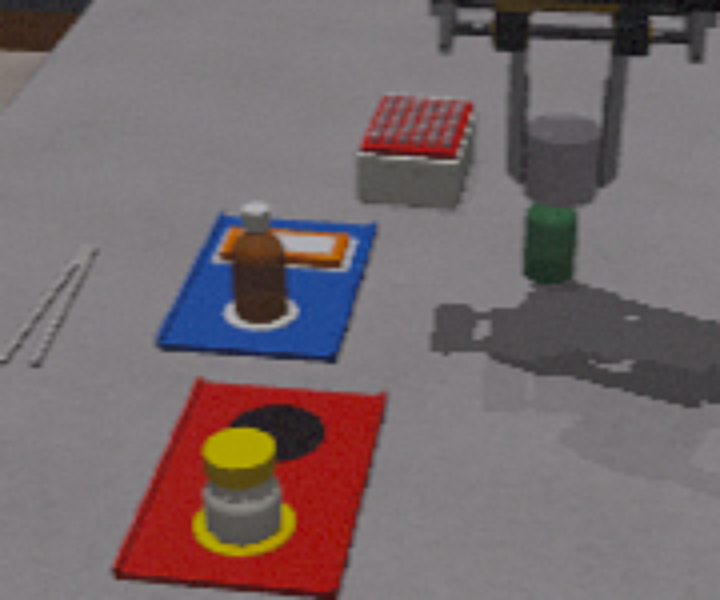

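```bash
python3 -m creep '[[[4.3,1.5,-1.15,0,0],[4.3,2.8,-2.15,0,0],[4.3,3.5,-2.7,0,0],[4.3,3.5,-2.7,0,0],[4.3,3,-2.3,0,0],[4.3,2,-1.54,0,0],[4.3,1,-0.8,0,0.026],[4.3,0,0,0,0],[4.3,0,0,0,0],[4.3,0,0,0,0]]]'; python3 -c "
from h import *
plan(601.8,75,13.5,-1.5)
"
```

```text
time: 37.38
tool_pos: [601.8, 74.2, 132.8]
tool_rot: [3.141, -0.041, -0.001]
contact_force: [-0.0, -1.0, -0.3]
width: 49.5
t 37.38 p [601.8  74.2 132.8] yaw -1.51 tilt 0.04 w 49.5 F [-0.  -1.  -0.3]
shift cm [ 1.000e-02 -8.000e-02  1.193e+01] n@4: 2.9828196533822613 turn -0.0
```

```bash
python3 -m creep '[[[4.3,0,-0.07,1.5,0],[4.3,0,0,3,0],[4.3,0,0,3,0],[4.3,0,0,2,0],[4.3,0,0,1,0],[4.3,0,0,0.6,0],[4.3,0,0,0,0],[4.3,0,0,0,0],[4.3,0,0,0,0]]]'; python3 -c "
from h import *
plan(601.8,75,13.5,-1.5)
c=snap('wrist','w22');c=snap('side','s22')
cv2.imwrite('pics/s22c.png',cv2.resize(c['img'][150:270,230:374],None,fx=5,fy=5))
"
```

```text
time: 38.5
tool_pos: [602.9, 75.3, 22.9]
tool_rot: [3.141, -0.041, 0.002]
contact_force: [0.0, 0.1, -0.5]
width: 49.0
t 38.5 p [602.9  75.3  22.9] yaw -1.49 tilt 0.08 w 49.0 F [ 0.   0.1 -0.5]
shift cm [-0.11  0.03  0.94] n@4: 0.2354875378610252 turn 0.0
```

View pics/w22.png

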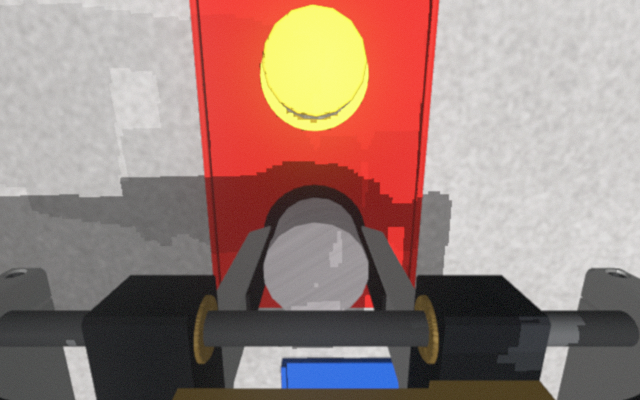

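View pics/s22c.png

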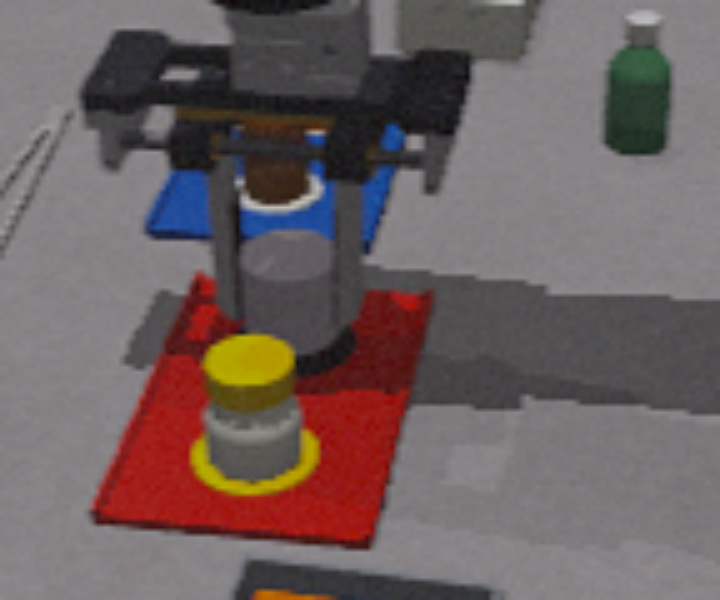

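```bash
python3 -m creep '[[[4.3,-0.05,0,0.4,0],[4.3,0,0,0.2,0],[4.3,0,0,0.1,0],[4.3,0,0,0,0],[4.3,0,0,0,0]]]'; python3 -c "
from h import *
plan(601.8,75,13.5,-1.5)
"
```

```text
time: 39.22
tool_pos: [601.9, 75.3, 15.2]
tool_rot: [3.141, -0.041, 0.0]
contact_force: [-0.0, 0.4, 0.1]
width: 48.8
t 39.23 p [601.9  75.3  15.2] yaw -1.49 tilt 0.0 w 48.8 F [-0.   0.4  0.1]
shift cm [-0.01  0.03  0.17] n@4: 0.0424909085876319 turn 0.0
```

```bash
python3 -m creep '[[[4.3,0,0,0.1,0],[4.3,0,0,0.05,0],[4.3,0,0,0,0],[4.3,0,0,0,0]]]'; python3 -c "
from h import *
plan(601.8,75,13.5,-1.5)
"
```

```text
time: 39.72
tool_pos: [602.1, 75.3, 14.2]
tool_rot: [3.141, -0.041, 0.0]
contact_force: [-1.7, 0.3, 5.4]
width: 49.2
t 39.73 p [602.1  75.3  14.2] yaw -1.49 tilt 0.01 w 49.2 F [-1.7  0.3  5.4]
shift cm [-0.02  0.03  0.07] n@4: 0.01665155623204114 turn 0.0
```

```bash
python3 -m creep '[[[5.4,0,0,0,0],[6,0,0,0,0],[6.8,0,0,0,0],[7.6,0,0,0,0],[7.6,0,0,-1,0],[8,0,0,-3,0],[8,0,0,-4,0],[8,0,0,-4,0],[8,0,0,-4,0],[8,0,0,-4,0],[8,-2,4,0,0],[8,-2,4,0,0],[8,-2,4,0,0],[8,-2,4,0,0],[8,-2,4,0,0],[8,-2,4,0,0],[8,-1,4,0,0],[8,-1,4,0,0],[8,-1,4,0,0],[8,-1,4,0,0]]]';python3 -m creep '[[[8,-1,4,0,0],[8,-1,4,0,0],[8,-1,4,0,0],[8,-1,4,0,0],[8,-1,4,0,0],[8,0,0,0,0],[8,0,0,0,0]]]'; python3 -c "
from h import *
plan(450,-500,200)
c=snap('top','t23')
cv2.imwrite('pics/t23c.png',cv2.resize(c['img'][120:270,140:520],None,fx=2.1,fy=2.1,interpolation=2))
c=snap('side','s23')
cv2.imwrite('pics/s23c.png',cv2.resize(c['img'][140:390,220:390],None,fx=2.4,fy=2.4,interpolation=2))
"
```

```text
time: 42.22
tool_pos: [431.1, -321.8, 214.6]
tool_rot: [3.14, -0.041, 0.002]
contact_force: [0.3, -0.4, 0.2]
width: 79.7
time: 43.1
tool_pos: [376.5, -518.5, 213.9]
tool_rot: [-3.141, 0.041, -0.0]
contact_force: [0.8, 0.8, 1.0]
width: 80.0
t 43.1 p [ 376.5 -518.5  213.9] yaw -1.49 tilt 0.02 w 80.0 F [0.8 0.8 1. ]
shift cm [ 7.3  -2.04  1.39] n@4: 1.8248745371358563 turn None
```

View pics/t23c.png

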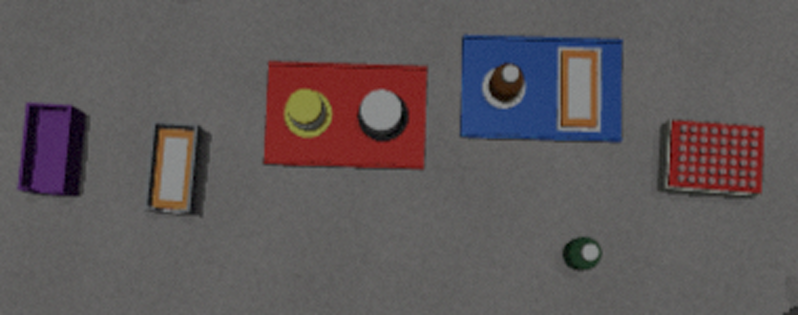

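View pics/s23c.png

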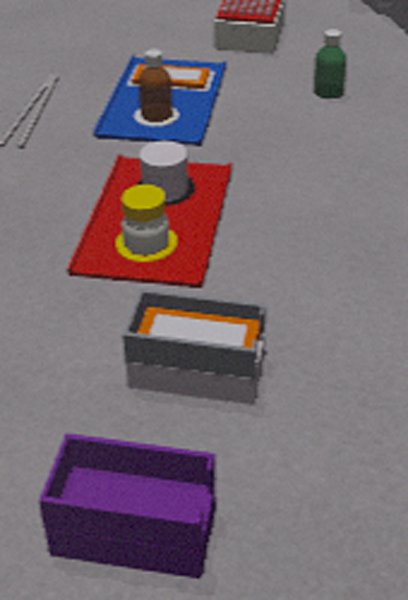

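```bash
python3 - <<'E'
from h import *
c=load("t23"); H,S,V=cv2.split(cv2.cvtColor(c["img"],cv2.COLOR_BGR2HSV))
def f(m,roi,z,tag,fr=None):
    x0,y0,x1,y1=roi;k=np.zeros(m.shape,np.uint8);k[y0:y1,x0:x1]=m[y0:y1,x0:x1]
    n,l,st,ce=cv2.connectedComponentsWithStats(k);i=1+np.argmax(st[1:,4])
    cnt=cv2.findContours((l==i).astype(np.uint8),0,1)[0][0];q=cv2.boxPoints(cv2.minAreaRect(cnt));w=np.array([onz(c,*x,z)[:2] for x in q])
    e=[np.linalg.norm(w[1]-w[0]),np.linalg.norm(w[2]-w[1])];d=w[1]-w[0] if e[0]>e[1] else w[2]-w[1]
    p=w.mean(0); out=''
    if fr: a=np.radians(fr[2]);r=p-np.array(fr[:2]);out=np.round([r[0]*np.cos(a)+r[1]*np.sin(a),-r[0]*np.sin(a)+r[1]*np.cos(a)],1)
    print(tag,p.round(1),np.round(e,1),"ang",round(np.degrees(np.arctan2(d[1],d[0])),1),"frame",out)
W=(V>105)&(S<70);O=((H>5)&(H<22)&(S>110)&(V>80)) ;Y=(H>20)&(H<36)&(S>80)&(V>100)
B=(638.5,-122.8,-1.5);R=(603,121.9,-1.5);M=(530.5,326.3,-3.7)
f(O,(405,140,430,186),14,"case",B)
f(W,(376,148,392,162),91,"ambercap",B)
f(Y&(V>100),(275,160,296,180),62,"lid",R)
f(W,(308,158,338,185),52,"tin",R)
f(W,(405,230,430,250),85,"green")
f(W,(210,175,235,222),46,"toppanel",M); f(O|W,(210,175,235,222),46,"topcase",M)
E
```

```text
case [ 637.7 -167.3] [41.7 92.6] ang 179.2 frame [  0.3 -44.5]
ambercap [639.3 -76. ] [14.7 17.5] ang 179.7 frame [-0.5 46.8]
lid [601.9 165.5] [47.9 40.7] ang -89.7 frame [-2.3 43.6]
tin [601.6  76.6] [45.6 46.1] ang -179.6 frame [ -0.2 -45.4]
green [ 432.2 -167.3] [16.9 14.5] ang -0.7 frame 
toppanel [529.1 325.9] [75.7 28. ] ang -3.8 frame [-1.3 -0.5]
topcase [528.  326.5] [100.5  42.2] ang -3.5 frame [-2.5  0. ]
```

```bash
python3 - <<'E'
from h import *
a=load("s5")["img"];b=load("s23")["img"];t=load("t23")["img"]
r=lambda i:cv2.resize(i[255:310,265:355],None,fx=4.4,fy=4.4,interpolation=2)
cv2.imwrite("pics/cmp.png",np.hstack([r(b),cv2.resize(t[155:215,260:350],(396,242))[:242]]))
E
```

```text
(no output)
```

View pics/cmp.png

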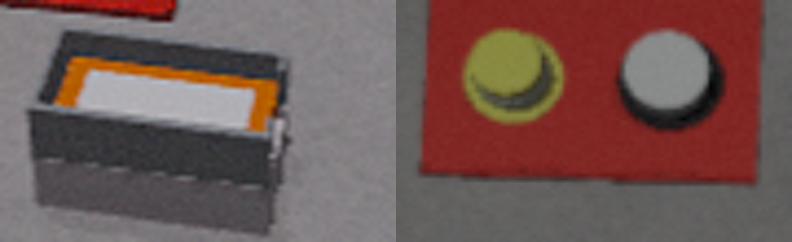

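```bash
python3 -c "
from plant import bot
print(bot.hand_in())"
```

```text
the job is handed in; nothing more can be done
None
```

Both kits are made up and the job was handed in at about 43 s of the 102 s. No verdict is reported.

I pinched the bottom orange case at its protruding end, drew it out of the front slot, and laid it on the white rectangle. Then I stood the amber bottle, the jar and the tin on their discs. I opened the jaws on each item and parked the arm clear.

My last check was one overhead picture:

| Item | Position in frame (x, y in mm) | Target or start (mm) | Note |
|---|---|---|---|
| Case | (0.3, −44.5), blue tray | (0, −47) | square to within about 1° |
| Amber bottle | (−0.5, 46.8), blue tray | (0, 47) | upright in the side view |
| Jar | (−2.3, 43.6), red tray | (0, 47) | upright; reading is rough because the lid's colour ran into the yellow disc |
| Tin | (−0.2, −45.4), red tray | (0, −47) | upright in the side view |
| Green bottle | (432.2, −167.3), world | (432.2, −167.3) | not moved |
| Top slide case | (−1 to −2.5, 0), magazine | (0, 0) | lies flat; I assumed its new height and did not measure it |

**Not settled:** in the side view there is a small pale spot at the magazine's slot, and I could not tell what it is. It may be the slot itself, or the edge of the middle case having slipped forward a few millimetres.

None of my checks failed.

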